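# Line up a lamp mount's hidden nut plate with a drift pin, then fit its bolt

## Task

The nut plate hidden inside the lamp mount has slipped sideways, so its holes no longer line up with those of the cover. Take the drift pin with the yellow head, feel with its thin nose through the red-ringed hole for the nut plate's hole, work the plate into line and gently press the drift fully home; then push the black-headed bolt fully home in the other hole. Leave both in place, never force them hard, and do not shift the lancet box, vial, tape roll or cup.

Things in the scene. Friction and masses are not known exactly. Their poses are not given: they have to be found in the camera images.
- mount: White lamp-post mount with a grey cover plate, 100 x 190 x 50 mm high, fixed to the desk; origin at the centre of its underside, z up, y along its long side. In the middle of the cover stands an empty aluminium socket ring, 46 mm wide, 28 mm high. The cover is 6 mm thick, with two round through holes 15 mm wide, at y = +55 and -55 mm. A loose nut plate lies hidden under it
- nut_level (a point): the middle of the mount at the height of the nut plate's upper face, 7 mm below the cover's top (fixed to the mount, does not follow the plate). The nut plate: flat steel, 9 mm thick, two holes 15 mm wide, 110 mm apart like the cover's; empty space to 46 mm below the cover's top
- nut_slip (a point): the same point again. The nut plate slides sideways every way without turning, against about 5 N of friction along each of the mount's x and y, and stays where left. At first it is 6 to 7.5 mm off centre in a direction that is not measured: a nose let down in mid-hole mostly lands on the plate 7 mm below the cover's top; nearer the hole's rim on the right side it drops in
- drift_hole (a point): centre of the cover hole for the drift, at the cover's top face (at y = +55 mm on the mount, 50 mm above the desk); a red ring 31 mm wide lies round it
- bolt_hole (a point): centre of the cover hole for the bolt, at the cover's top face (at y = -55 mm on the mount); it has no ring
- stand: blue block 56 x 126 x 52 mm high, fixed to the desk, origin at the centre of its underside, y along its long side; it has two holes 16 mm wide and 46 mm deep at y = +35 and -35 mm, in which the drift and the bolt stand (either may be in either hole)
- drift: drift pin, 0.12 kg, upright; origin on its axis at the underside of its collar, z up. Above: a steel collar 22 mm wide, 4 mm thick, then a square yellow head 18 x 18 mm (sides along its x and y) up to 45 mm. Below: a shank 13 mm wide, 17 mm long, a taper 12 mm long down to 6 mm wide, then a straight nose 6 mm wide, 12 mm long. Fully home: the collar lies on the cover
- drift_tip (a point): lower end of the drift's nose, on its axis, 41 mm below its origin
- bolt: smooth push-in bolt, 0.07 kg, upright; origin on its axis at the underside of its collar, z up. Above: a collar 22 mm wide, 3 mm thick, then a square black head 20 x 20 mm (sides along its x and y) up to 32 mm. Below: a shank 12 mm wide, 24 mm long, its last 5 mm tapering to 8 mm. It passes the nut plate only when that is in line. Fully home: the collar lies on the cover
- lancet_box: small white and green box, 51 x 76 x 22 mm, origin at the centre of its underside; not to be shifted
- vial: small brown bottle with a white cap, 29 mm wide and 65 mm high, origin at the centre of its underside; not to be shifted
- plaster_roll: beige tape roll lying flat, 58 mm wide and 25 mm high; not to be shifted
- sample_cup: white cup with a red lid, 51 mm wide and 64 mm high; not to be shifted

How it is judged:
By the outcome, as a careful person would: the job done as asked, in the order asked, and still so for the second after the job is handed in, with the robot touching nothing.
It also fails if it takes over 67 s, if anything falls off the work surface, if the arm or the gripper's body presses on something with over 40 N, if the wrist force passes 120 N, or if a joint passes its speed limit or range.

## Robot

A 7-joint arm with a two-finger parallel gripper is mounted at the origin on a cart in front of the work surface, level with it; the furniture and walls round the work are solid. World frame = base frame: x ahead of the robot, y to its left, z up, the work surface at z = 0. Lengths are in m, angles in degrees, forces in N, time in s.
With the tool pointing down it reaches from about 0.4 to 0.75 m from the base axis. Payload 19.5 kg.
Tool frame: the origin (TCP) lies midway between the tips of the shut fingers; the grasp point (between the pads) lies manip.pinch_z behind it (manip.pinch_z is the distance from the TCP to the grasp point, in m); z points along the fingers, y is the line along which they close (so a half turn about z gives the same grasp; the last joint's range is limited). The gripper opens to 85 mm and grips with 20 to 120 N. Pads are 22 mm wide; open, the fingers measure 114 mm over their backs; the gripper's body (76 mm by 85 mm) begins 54 mm behind the grasp point. The pads swing forward as they close: fully open they stand 13 mm farther back than shut.
Start: joints at [-75.499, 40.479, -1.581, 85.061, 1.261, 54.483, -4.326], TCP at [0.167, 0.55, 0.207] pointing down, gripper open.
Joint ranges: [-155.06, 155.06], [-18.47, 123.98], [-90, 86.84], [0, 140.48], [-83.41, 263.41], [0, 116], [-161.91, 161.91]. Speed limits (degrees/s): [108.29, 108.29, 147.25, 147.25, 172.46, 172.46, 172.46].

## Interface

Orientations are given as a 3x3 rotation matrix whose columns are the frame's x, y, z axes.
In Python, from station import manip gives the robot as it stands. The module is installed in compiled form; this text tells all that it offers.
- The arm moves only by the tool step_arm, never from a script. Its argument "series" is one flat list of numbers, 5 for each row, row after row: the opening, from 0 (shut) to 1 (fully open), then the shift along the tool's x, y, z in m, then the turn about the tool's z in rad. A call has 1 to 5 rows; each row shifts and turns the commanded pose from where the row before left it, along the tool's axes as they then stand; what a row does not reach is not made up. A row lasts 1/12 s, in which the tool goes at most 41.7 mm and 7.16 degrees, less where a joint would pass 70% of its speed; a pose out of reach is approached as far as the arm can. A call with a gripper value outside its range is refused whole. The fingers move at their own pace and stop on an object; the grip force is fixed at half the most. Time passes only in rows, so rows that do not move let the fingers close. It gives the time, the measured TCP pose, the force, the opening and the grip force at its end, in the units of the state.
- manip.sense(): the state, without advancing time (a new reading comes with each control period).
- manip.capture(name): name is "scene" or "top" or "wrist"; returns a dict with "image" (384x512x3 uint8, red, green, blue), "K" (3x3 intrinsics, pixels), "D" ([k1, k2, p1, p2, k3] as OpenCV has them; the pictures are not rectified), "extrinsics" (4x4, takes a point from camera to world coordinates); the wrist camera has in their place "tool_from_camera" (4x4, takes a point from camera to tool coordinates, whose origin is the TCP and whose axes are the flange's). Camera axes: x right, y down, z forward; pixel columns grow to the right and rows downward; lengths in m; the calibration is good to about 2 mm. A picture is of the moment at which its call begins: read the wrist's pose just before it. There is no depth.
- manip.finish_job(): hands the job in; it is judged then, once.
The state is a dict: "time_s": time; "q": joint angles; "joint_vel": joint speeds; "joint_torque": joint torques, N m; "position": TCP position; "eef_rot": TCP orientation; "ft_force": force on the tool from outside, world axes, zero at the start; "torque": the same for the moment, N m; "grip_width": finger opening in m; "gripper_force": force on a finger pad.
Only numpy, scipy, OpenCV 4.12 (cv2) and the standard library are available. Lean on these libraries where they do the work, as an engineer would, in place of code of your own. Each camera call takes 0.05 s, during which the arm holds its last target. There are 200 camera calls.

## Working session

There is one attempt and no reset: what is moved stays moved. The work goes in short steps, Python scripts to look and compute and a tool call to move; the robot and the scene stay as the last step left them, time stands still between calls to the robot, and variables do not carry over. Pictures are saved under pics/ and viewed, at most 10 in all, crops included, and the job is handed in when it is done.

Besides the shell and the picture viewer there is one more tool, called after "Request:" as name(argument=value, ...) on one line, values as JSON. step_arm: Moves the arm, as the interface text tells. Its arguments: {"type":"object","properties":{"series":{"type":"array","items":{"type":"number"}}},"required":["series"]}

```bash
mkdir -p pics; python3 - <<'E'
from station import manip
import cv2,numpy as np
print(manip.pinch_z)
s=manip.sense();print(s['position'],np.round(s['eef_rot'],3),s['grip_width'],s['ft_force'],s['time_s'])
for n in ['scene','top']:
    c=manip.capture(n);np.savez(f'{n}.npz',**c)
    cv2.imwrite(f'pics/{n}.png',cv2.resize(c['image'][...,::-1],(800,600),interpolation=cv2.INTER_CUBIC))
    print(n,np.round(c['K'],1).tolist(),np.round(c['D'],4),np.round(c['extrinsics'],3).tolist())
print(np.round(manip.capture('wrist')['tool_from_camera'],3).tolist())
E
```

```text
0.0187
[0.16696142 0.54993582 0.20634244] [[-0.957  0.291 -0.   ]
 [ 0.291  0.957 -0.001]
 [-0.    -0.001 -1.   ]] 0.08518714674925017 [-0.04264046  0.45432246 -0.53313277] 0.0
scene [[489.0, 0.0, 262.2], [0.0, 489.0, 188.9], [0.0, 0.0, 1.0]] [0.0251 0.     0.     0.     0.    ] [[0.783, -0.397, 0.48, -0.058], [-0.622, -0.517, 0.588, -0.789], [0.015, -0.758, -0.652, 0.822], [0.0, 0.0, 0.0, 1.0]]
top [[492.0, 0.0, 254.5], [0.0, 492.0, 194.1], [0.0, 0.0, 1.0]] [0.0617 0.     0.     0.     0.    ] [[0.001, -0.988, 0.156, 0.362], [-1.0, -0.0, 0.0, -0.081], [-0.0, -0.156, -0.988, 1.258], [0.0, 0.0, 0.0, 1.0]]
[[-0.0, -0.948, -0.319, 0.082], [1.0, 0.0, -0.0, -0.0], [0.0, -0.319, 0.948, -0.168], [0.0, 0.0, 0.0, 1.0]]
```

View pics/scene.png

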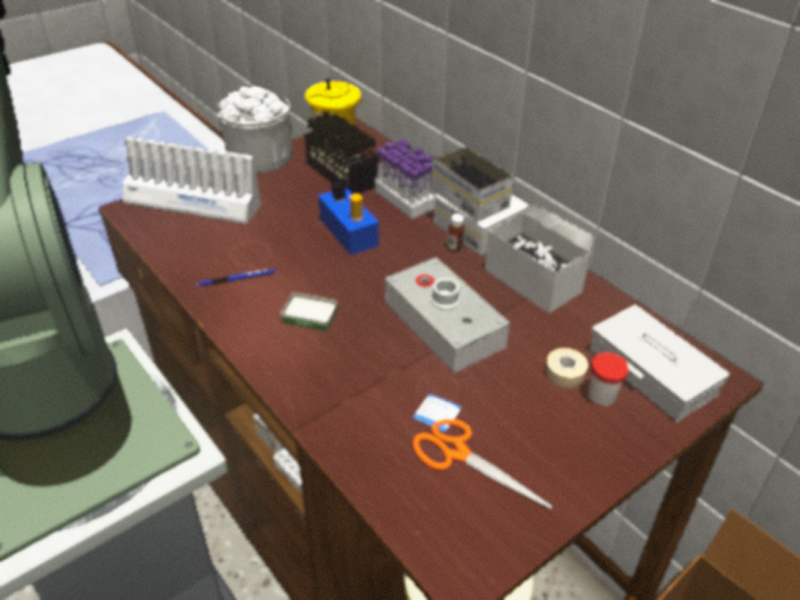

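View pics/top.png

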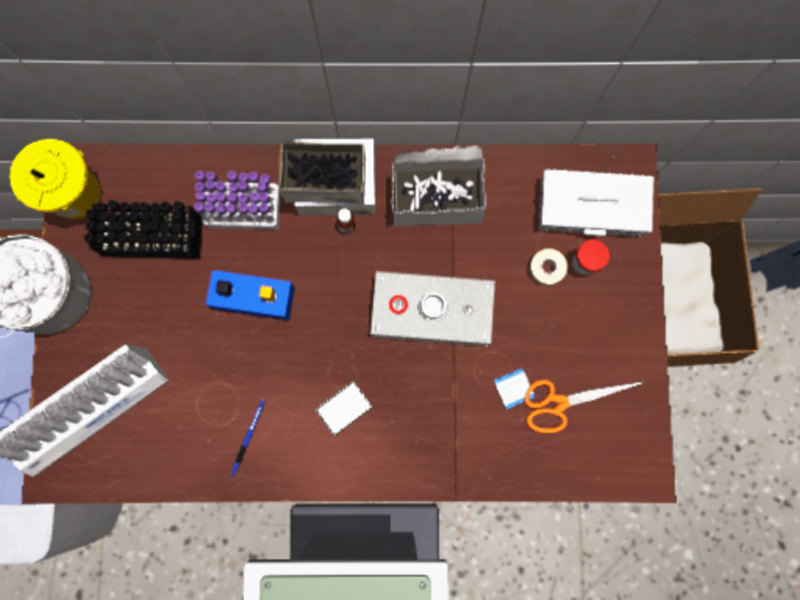

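The scene view shows the stand at (348,220) with the yellow drift at (356,207), and the mount at (445,310). In the top view the yellow head is at (267,293), the black head at (223,288), the red ring at (398,305) and the bolt hole at (468,310). Next, enlarged crops.

```bash
python3 - <<'E'
import cv2,numpy as np
t=np.load('top.npz')['image'][...,::-1];s=np.load('scene.npz')['image'][...,::-1]
a=cv2.resize(t[165:225,125:325],None,fx=4,fy=4,interpolation=cv2.INTER_CUBIC)
b=cv2.resize(s[115:235,195:330],None,fx=3,fy=3,interpolation=cv2.INTER_CUBIC)
o=np.zeros((600,800,3),np.uint8);o[:240]=a;o[240:600,:405]=b
cv2.imwrite('pics/crop.png',o)
E
```

```text
(no output)
```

View pics/crop.png

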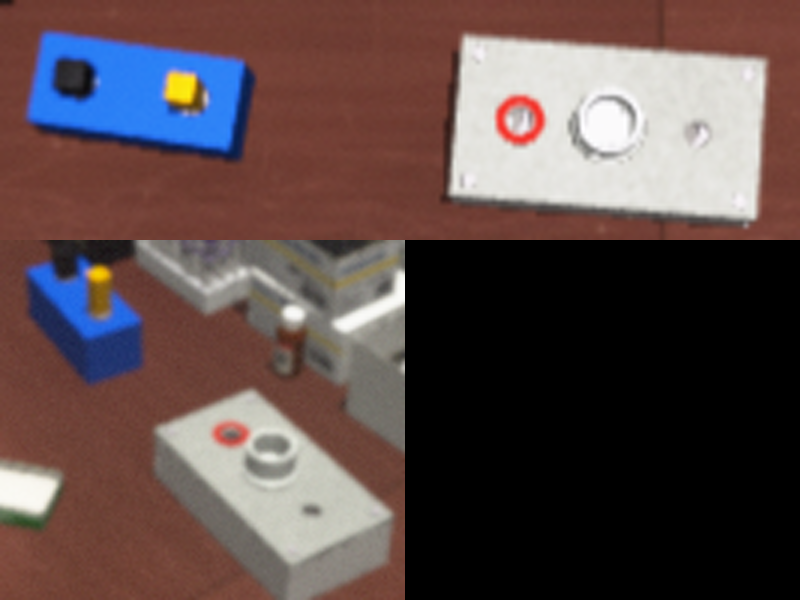

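The top crop shows the ring at (520,120), bolt hole at (697,132), yellow head top at (181,88), black head top at (72,75), stand top corners (42,33),(249,60),(236,150),(30,122) and mount corners (462,35),(767,59),(757,218),(450,196).

```bash
cat >h.py <<'E'
import numpy as np,cv2
def back(px,z,K,D,T):
    u=cv2.undistortPoints(np.array(px,float).reshape(-1,1,2),K,D).reshape(-1,2)
    d=np.c_[u,np.ones(len(u))]@T[:3,:3].T; o=T[:3,3]
    return (o+d*((z-o[2])/d[:,2])[:,None])
def fit(obj,P):
    # 2D rigid fit
    a,b=np.array(obj,float),P[:,:2]; A=a-a.mean(0);B=b-b.mean(0)
    th=np.arctan2((A[:,0]*B[:,1]-A[:,1]*B[:,0]).sum(),(A*B).sum())
    R=np.array([[np.cos(th),-np.sin(th)],[np.sin(th),np.cos(th)]])
    t=b.mean(0)-R@a.mean(0); return t,np.degrees(th),R,b-(a@R.T+t)
E
python3 - <<'E'
from h import *
np.set_printoptions(precision=4,suppress=True)
c=np.load('top.npz');K,D,T=c['K'],c['D'],c['extrinsics']
f=lambda p:np.array(p,float)/4+[125,165]-0.375
B=lambda p,z:back(f(p),z,K,D,T)
st=B([(42,33),(249,60),(236,150),(30,122)],.052)
print('stand',fit([(.028,.063),(.028,-.063),(-.028,-.063),(-.028,.063)],st))
m=B([(462,35),(767,59),(757,218),(450,196)],.05)
t=fit([(.05,.095),(.05,-.095),(-.05,-.095),(-.05,.095)],m);print('mount',t)
print('pred holes',t[0]+t[2]@[0,.055],t[0]-t[2]@[0,.055])
print('holes',B([(520,120),(697,132)],.05))
print('yel',B([(181,88)],.097),'blk',B([(72,75)],.084))
c=np.load('scene.npz');K,D,T=c['K'],c['D'],c['extrinsics']
g=lambda p,z:back((np.array(p,float)-[0,240])/3+[195,115]-1/3,z,K,D,T)
print('scene holes',g([(231,433),(311,510)],.05),'yel',g([(98,269)],.097))
E
```

```text
stand (array([0.5688, 0.1559]), np.float64(-7.3992056250078315), array([[ 0.9917,  0.1288],
       [-0.1288,  0.9917]]), array([[ 0.0008,  0.0025],
       [ 0.    , -0.0013],
       [-0.001 , -0.0018],
       [ 0.0002,  0.0006]]))
mount (array([ 0.5471, -0.1354]), np.float64(-4.311288897981596), array([[ 0.9972,  0.0752],
       [-0.0752,  0.9972]]), array([[ 0.0009,  0.0005],
       [-0.0001, -0.0005],
       [ 0.    ,  0.0001],
       [-0.0008, -0.0001]]))
pred holes [ 0.5512 -0.0806] [ 0.5429 -0.1903]
holes [[ 0.5511 -0.0803  0.05  ]
 [ 0.5436 -0.1901  0.05  ]]
yel [[0.563  0.1224 0.097 ]] blk [[0.5732 0.1905 0.084 ]]
scene holes [[ 0.5518 -0.0774  0.05  ]
 [ 0.5416 -0.1883  0.05  ]] yel [[0.5663 0.13   0.097 ]]
```

```bash
cat >>h.py <<'E'
def rows(s,target_xyz,yaw_y,n,g):
    """straight-line n rows; yaw_y = world angle (deg) of tool y"""
    R=s['eef_rot'];a0=np.degrees(np.arctan2(R[1,1],R[0,1]));da=(yaw_y-a0+180)%360-180
    d=(np.array(target_xyz)-s['position'])/n; out=[]
    for i in range(n):
        a=np.radians(a0+da*i/n); y=np.array([np.cos(a),np.sin(a),0]);x=np.array([-y[1],y[0],0])
        out.append([g,round(d@x,4),round(d@y,4),round(-d[2],4),round(-np.radians(da)/n,4)])
    for i in range(0,n,5): print(sum(out[i:i+5],[]))
E
python3 - <<'E'
from h import *
from station import manip
rows(manip.sense(),[.564,.122,.2],-7.4,16,.6)
E
```

```text
[0.6, np.float64(-0.0315), np.float64(-0.0184), np.float64(0.0004), np.float64(0.0878), 0.6, np.float64(-0.033), np.float64(-0.0156), np.float64(0.0004), np.float64(0.0878), 0.6, np.float64(-0.0342), np.float64(-0.0126), np.float64(0.0004), np.float64(0.0878), 0.6, np.float64(-0.0352), np.float64(-0.0095), np.float64(0.0004), np.float64(0.0878), 0.6, np.float64(-0.0359), np.float64(-0.0064), np.float64(0.0004), np.float64(0.0878)]
[0.6, np.float64(-0.0363), np.float64(-0.0032), np.float64(0.0004), np.float64(0.0878), 0.6, np.float64(-0.0365), np.float64(-0.0), np.float64(0.0004), np.float64(0.0878), 0.6, np.float64(-0.0364), np.float64(0.0032), np.float64(0.0004), np.float64(0.0878), 0.6, np.float64(-0.0359), np.float64(0.0063), np.float64(0.0004), np.float64(0.0878), 0.6, np.float64(-0.0352), np.float64(0.0095), np.float64(0.0004), np.float64(0.0878)]
[0.6, np.float64(-0.0343), np.float64(0.0125), np.float64(0.0004), np.float64(0.0878), 0.6, np.float64(-0.033), np.float64(0.0155), np.float64(0.0004), np.float64(0.0878), 0.6, np.float64(-0.0316), np.float64(0.0183), np.float64(0.0004), np.float64(0.0878), 0.6, np.float64(-0.0298), np.float64(0.021), np.float64(0.0004), np.float64(0.0878), 0.6, np.float64(-0.0279), np.float64(0.0235), np.float64(0.0004), np.float64(0.0878)]
[0.6, np.float64(-0.0257), np.float64(0.0259), np.float64(0.0004), np.float64(0.0878)]
```

Request:
step_arm(series=[0.6,-0.0315,-0.0185,0,0.088,0.6,-0.033,-0.0155,0,0.088,0.6,-0.034,-0.0125,0,0.088,0.6,-0.035,-0.0095,0,0.088,0.6,-0.036,-0.0065,0,0.088])

```text
time_s: 0.57
position: [0.2915, 0.4151, 0.2068]
eef_rot: [[-0.739, 0.674, -0.0], [0.674, 0.739, -0.0], [-0.0, -0.0, -1.0]]
ft_force: [1.4, 1.0, 1.1]
grip_width: 0.0511
gripper_force: 0.0
```

Request:
step_arm(series=[0.6,-0.036,-0.003,0,0.088,0.6,-0.0365,0,0,0.088,0.6,-0.0365,0.003,0,0.088,0.6,-0.036,0.0065,0,0.088,0.6,-0.035,0.0095,0,0.088])

```text
time_s: 0.98
position: [0.4156, 0.2816, 0.2068]
eef_rot: [[-0.382, 0.924, -0.0], [0.924, 0.382, -0.0], [-0.0, -0.0, -1.0]]
ft_force: [-0.2, 0.5, 0.7]
grip_width: 0.051
gripper_force: 0.0
```

Request:
step_arm(series=[0.6,-0.034,0.0125,0,0.088,0.6,-0.033,0.0155,0,0.088,0.6,-0.0315,0.0185,0,0.088,0.6,-0.03,0.021,0,0.088,0.6,-0.028,0.0235,0,0.088])

```text
time_s: 1.4
position: [0.5394, 0.1477, 0.2068]
eef_rot: [[0.048, 0.999, -0.0], [0.999, -0.048, -0.0], [-0.0, -0.0, -1.0]]
ft_force: [-0.0, 0.9, -0.2]
grip_width: 0.0511
gripper_force: 0.0
```

Request:
step_arm(series=[0.6,-0.0255,0.026,0,0.088,0.6,0,0,0,0,0.6,0,0,0,0])

```text
time_s: 1.65
position: [0.5638, 0.121, 0.2063]
eef_rot: [[0.134, 0.991, -0.001], [0.991, -0.134, -0.001], [-0.001, -0.0, -1.0]]
ft_force: [-0.3, 0.6, 0.3]
grip_width: 0.0512
gripper_force: 0.0
```

```bash
cat >>h.py <<'E'
def wrist(manip,name):
    s=manip.sense();c=manip.capture('wrist')
    W=np.eye(4);W[:3,:3]=s['eef_rot'];W[:3,3]=s['position'];T=W@c['tool_from_camera']
    np.savez(name,image=c['image'],K=c['K'],D=c['D'],T=T)
    cv2.imwrite(f'pics/{name}.png',c['image'][...,::-1])
    R=s['eef_rot'];print(s['position'],np.degrees(np.arctan2(R[1,1],R[0,1])),s['grip_width'],s['ft_force'],s['q'],s['time_s'])
    return s
E
python3 - <<'E'
from h import *
from station import manip
wrist(manip,'w1')
E
```

```text
[0.56384992 0.12097961 0.20626135] -7.724675280473687 0.05116005486730795 [-0.29122305  0.62135143  0.34796205] [-23.82614263  41.87096821  17.30965768  85.02070902 -13.92792971
  55.26981781 -10.43557454] 1.65
```

View pics/w1.png

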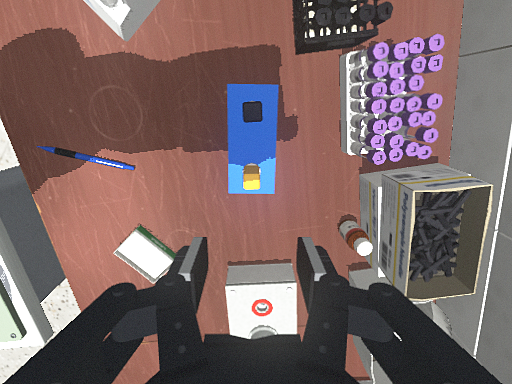

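The wrist view shows the drift's yellow top at about (251,184) with its shaded side above it, the bolt's black head at (253,111) and the red ring at (262,307). I'll enlarge the region.

```bash
python3 - <<'E'
import cv2,numpy as np
t=np.load('w1.npz')['image'][...,::-1]
a=cv2.resize(t[80:200,215:290],None,fx=5,fy=5,interpolation=cv2.INTER_CUBIC)
b=cv2.resize(t[255:335,220:305],None,fx=5,fy=5,interpolation=cv2.INTER_CUBIC)
o=np.zeros((600,800,3),np.uint8);o[:600,:375]=a;o[:400,375:800]=b
cv2.imwrite('pics/crop2.png',o)
E
```

```text
(no output)
```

View pics/crop2.png

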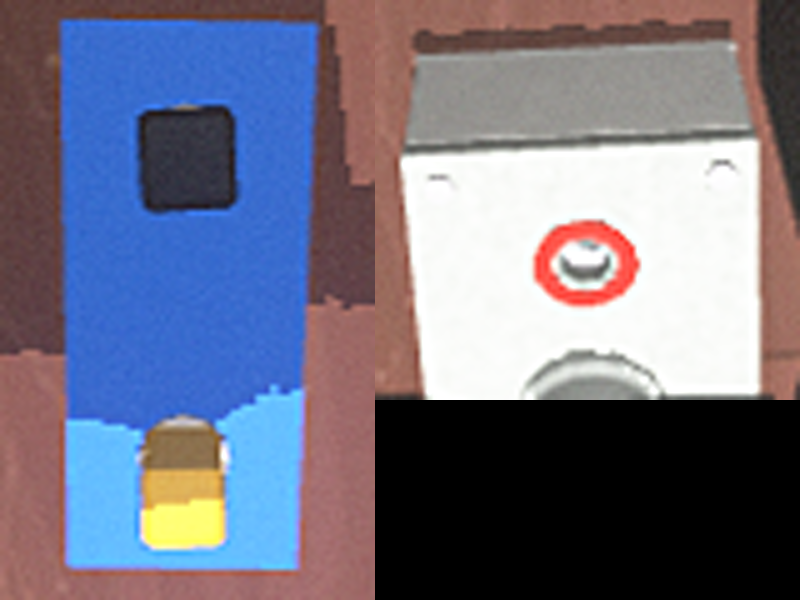

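```bash
python3 - <<'E'
from h import *
np.set_printoptions(precision=4,suppress=True)
c=np.load('w1.npz');K,D,T=c['K'],c['D'],c['T']
f=lambda p:np.array(p,float)/5+[215,80]-.4
print('yel',back(f([(184,509)]),.097,K,D,T),'corners',back(f([(143,470),(225,470),(225,548),(143,548)]),.097,K,D,T))
print('blk',back(f([(187,165)]),.084,K,D,T))
st=back(f([(61,18),(318,25),(300,568),(67,567)]),.052,K,D,T)
print('stand',fit([(-.028,.063),(.028,.063),(.028,-.063),(-.028,-.063)],st))
g=lambda p:(np.array(p,float)-[375,0])/5+[220,255]-.4
print('ring',back(g([(586,262)]),.05,K,D,T), back(g([(403,155),(757,138)]),.05,K,D,T))
E
```

```text
yel [[0.5637 0.1217 0.097 ]] corners [[0.5564 0.1312 0.097 ]
 [0.5733 0.1289 0.097 ]
 [0.5712 0.112  0.097 ]
 [0.5539 0.1144 0.097 ]]
blk [[0.5736 0.1899 0.084 ]]
stand (array([0.5688, 0.156 ]), np.float64(-8.405486870722196), array([[ 0.9893,  0.1462],
       [-0.1462,  0.9893]]), array([[-0.0001,  0.0004],
       [-0.    , -0.0004],
       [ 0.0009,  0.0001],
       [-0.0008, -0.0001]]))
ring [[ 0.5511 -0.0822  0.05  ]] [[ 0.5046 -0.0384  0.05  ]
 [ 0.6038 -0.0461  0.05  ]]
```

Request:
step_arm(series=[0.6,0.0007,0,0.036,0,0.6,0,0,0.036,0,0.6,0,0,0.036,0,0.6,0,0,0.025,0,0.6,0,0,0.012,0])

```text
time_s: 2.12
position: [0.5613, 0.1244, 0.0587]
eef_rot: [[0.129, 0.992, -0.004], [0.992, -0.129, -0.0], [-0.001, -0.004, -1.0]]
ft_force: [-0.3, 0.7, 0.3]
grip_width: 0.0514
gripper_force: 0.0
```

Request:
step_arm(series=[0.6,0,0,0,0,0,0,0,0,0,0,0,0,0,0,0,0,0,0,0,0,0,0,0,0])

```text
time_s: 2.53
position: [0.5638, 0.1238, 0.0633]
eef_rot: [[0.131, 0.991, 0.002], [0.991, -0.131, 0.001], [0.001, 0.002, -1.0]]
ft_force: [-2.1, 0.3, 8.5]
grip_width: 0.016
gripper_force: 58.5
```

Request:
step_arm(series=[0,0,0,0,0,0,0,0,0,0,0,0,0,0,0,0,0,0,0,0])

```text
time_s: 2.87
position: [0.5639, 0.1237, 0.0633]
eef_rot: [[0.131, 0.991, 0.002], [0.991, -0.131, 0.001], [0.001, 0.002, -1.0]]
ft_force: [-0.7, 1.0, 7.9]
grip_width: 0.0156
gripper_force: 58.5
```

Request:
step_arm(series=[0,0,0,-0.01,0,0,0,0,-0.03,0,0,0,0,-0.03,0,0,0,0,-0.03,0,0,0,0,0,0])

```text
time_s: 3.28
position: [0.5655, 0.1235, 0.1681]
eef_rot: [[0.132, 0.991, 0.008], [0.991, -0.132, 0.002], [0.003, 0.008, -1.0]]
ft_force: [1.1, 0.4, -0.7]
grip_width: 0.0158
gripper_force: 59.2
```

```bash
python3 - <<'E'
from h import *
from station import manip
wrist(manip,'w2')
t=np.load('w2.npz')['image'][...,::-1]
cv2.imwrite('pics/w2c.png',cv2.resize(t[184:384,156:356],None,fx=3,fy=3,interpolation=cv2.INTER_CUBIC))
E
```

```text
[0.56545833 0.12349907 0.16805348] -7.566156447604102 0.015782888733481177 [ 1.11313068  0.3501901  -0.66696669] [-23.60727018  44.37731883  16.3693683   88.1930555  -15.10310441
  49.14788674  -9.39632059] 3.2833
```

View pics/w2c.png

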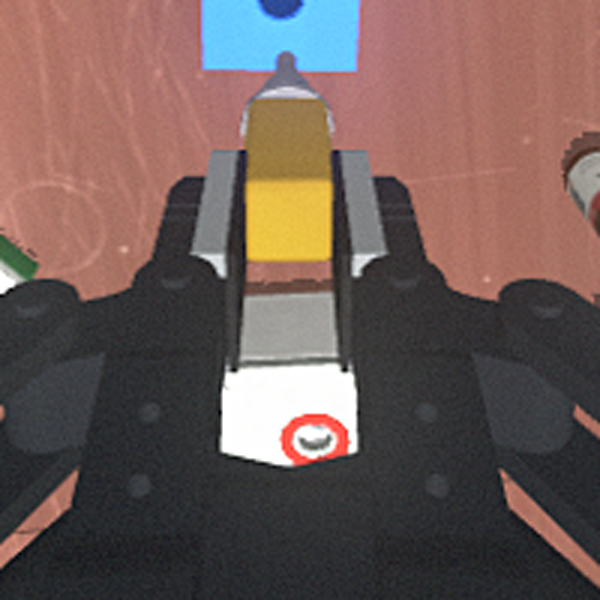

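The drift is held: head top centre at crop (289,221), nose tip at (286,55), red ring at (315,440).

```bash
python3 - <<'E'
from h import *
from station import manip
np.set_printoptions(precision=4,suppress=True)
c=np.load('w2.npz');K,D,T=c['K'],c['D'],c['T']
s=manip.sense();p,R=s['position'],s['eef_rot']
f=lambda q:np.array(q,float)/3+[156,184]-1/3
for n,q,z in [('top',(289,221),p[2]-.0113+.045),('tip',(286,55),p[2]-.0523)]:
    w=back(f([q]),z,K,D,T)[0];print(n,w,'tool',R.T@(w-p))
E
```

```text
top [0.5652 0.1203 0.199 ] tool [-0.0031  0.0012 -0.0337]
tip [0.5652 0.1218 0.113 ] tool [-0.0017  0.0006  0.0523]
```

Request:
step_arm(series=[0,-0.036,0.0022,0,0,0,-0.036,0.0022,0,0,0,-0.036,0.0022,0,0,0,-0.036,0.0022,0,0,0,-0.036,0.0022,0.005,0])

```text
time_s: 3.75
position: [0.5503, -0.0582, 0.1573]
eef_rot: [[0.131, 0.991, 0.001], [0.991, -0.131, -0.0], [-0.0, 0.001, -1.0]]
ft_force: [1.1, -0.2, -1.4]
grip_width: 0.0162
gripper_force: 59.2
```

Request:
step_arm(series=[0,-0.036,0.0022,0.005,0,0,-0.036,0.0022,0.005,0,0,-0.035,0.0022,0,-0.056,0,0,0,0,0,0,0,0,0,0])

```text
time_s: 4.17
position: [0.5423, -0.1654, 0.1466]
eef_rot: [[0.079, 0.997, -0.001], [0.997, -0.079, -0.0], [-0.0, -0.001, -1.0]]
ft_force: [0.5, 0.4, -1.6]
grip_width: 0.0159
gripper_force: 59.2
```

```bash
python3 - <<'E'
from h import *
from station import manip
np.set_printoptions(precision=4,suppress=True)
wrist(manip,'w3')
c=np.load('w3.npz');t=c['image'][...,::-1]
T=c['T'];
for w in [(.5512,-.0812,.05),(.5428,-.1908,.05)]:
    pc=np.linalg.inv(T)@[*w,1];r=cv2.projectPoints(pc[:3].reshape(1,3),np.zeros(3),np.zeros(3),c['K'],c['D'])[0].ravel();print(r)
    if w[1]>-.1: u,v=r.astype(int)
u0,v0=max(u-30,0),max(v-30,0);print(u0,v0)
a=cv2.resize(t[v0:v0+60,u0:u0+60],(600,600),interpolation=cv2.INTER_CUBIC)
cv2.imwrite('pics/w3c.png',a)
E
```

```text
[ 0.5423 -0.1654  0.1466] -4.536479137143678 0.015893699522662192 [ 0.4555  0.4482 -1.575 ] [  8.1511  44.7428  10.9682  91.4926 -10.9073  44.8447  19.2365] 4.1667
[254.0144  96.7301]
[254.0461 208.9839]
224 66
```

View pics/w3c.png

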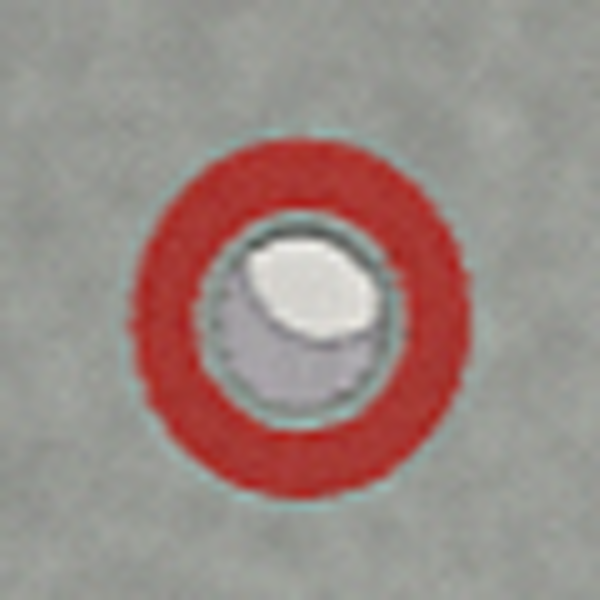

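The plate hole (bright floor) sits up-right of the cover hole, so the plate is off by about (+3, +5.7) mm on the mount's x and y. I'll put the nose at roughly (+1.5, +2.8) mm.

Request:
step_arm(series=[0,0.03,0.001,0,0,0,0.03,0.001,0,0,0,0.029,0.001,0.01,0,0,0,0,0.024,0,0,0,0,0,0])

```text
time_s: 4.63
position: [0.5516, -0.0715, 0.11]
eef_rot: [[0.072, 0.997, -0.004], [0.997, -0.072, 0.001], [0.001, -0.004, -1.0]]
ft_force: [-0.8, -0.2, -2.4]
grip_width: 0.0158
gripper_force: 59.1
```

Request:
step_arm(series=[0,0,0,0,0,0,0,0,0,0])

```text
time_s: 4.8
position: [0.553, -0.0754, 0.1137]
eef_rot: [[0.076, 0.997, 0.001], [0.997, -0.076, -0.001], [-0.001, 0.001, -1.0]]
ft_force: [0.0, -0.8, -1.1]
grip_width: 0.0159
gripper_force: 59.1
```

```bash
python3 - <<'E'
from h import *
from station import manip
np.set_printoptions(precision=4,suppress=True)
s=wrist(manip,'w4')
p,R=s['position'],s['eef_rot'];print(R.T@(np.array([.5524,-.0767,.112])-p))
c=np.load('w4.npz');t=c['image'][...,::-1]
a=cv2.resize(t[170:300,180:330],None,fx=4.6,fy=4.6,interpolation=cv2.INTER_CUBIC)
cv2.imwrite('pics/w4c.png',a)
E
```

```text
[ 0.553  -0.0754  0.1137] -4.382648348500582 0.015935928668915918 [ 0.0067 -0.7753 -1.0572] [ -1.2729  46.8329  11.172   95.352  -12.9157  39.0461  12.1331] 4.8
[-0.0013 -0.0005  0.0017]
```

View pics/w4c.png

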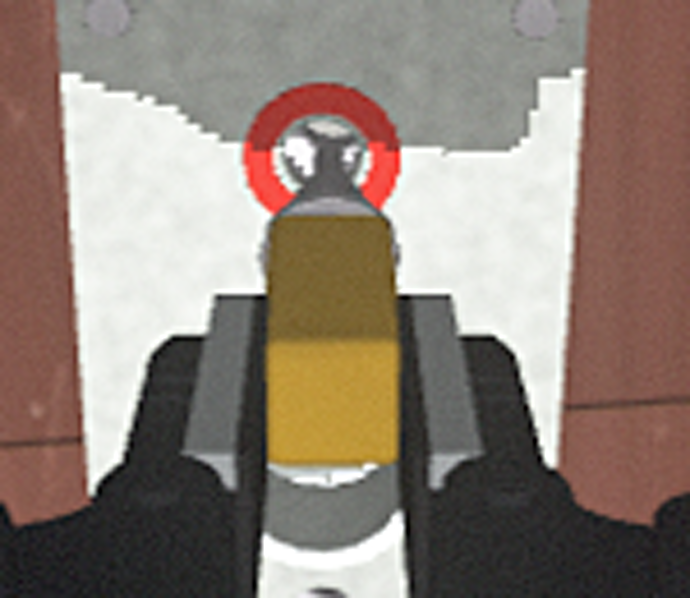

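The nose tip shows at about (327,122) and the ring centre at (322,158). Checking their relative position.

```bash
python3 - <<'E'
from h import *
np.set_printoptions(precision=4,suppress=True)
c=np.load('w4.npz');K,D,T=c['K'],c['D'],c['T']
f=lambda q:np.array(q,float)/4.6+[180,170]-.4
r=back(f([(322,158)]),.05,K,D,T)[0];print('ring',r)
for v in (122,130):
  t=back(f([(327,v)]),.0614,K,D,T)[0];d=(t-r)[:2];a=np.radians(-4.4)
  print(t,'rel mount mm',1e3*d@np.array([[np.cos(a),-np.sin(a)],[np.sin(a),np.cos(a)]]))
E
```

```text
ring [ 0.5507 -0.0823  0.05  ]
[ 0.5526 -0.0709  0.0614] rel mount mm [ 1.034  11.5063]
[ 0.5525 -0.0725  0.0614] rel mount mm [1.0321 9.9381]
```

Request:
step_arm(series=[0,-0.0028,0.0004,0,0,0,0,0,0,0,0,0,0,0.005,0,0,0,0,0.005,0,0,0,0,0,0])

```text
time_s: 5.27
position: [0.5526, -0.0778, 0.1018]
eef_rot: [[0.076, 0.997, -0.001], [0.997, -0.076, 0.0], [0.0, -0.001, -1.0]]
ft_force: [-0.6, -0.2, -1.4]
grip_width: 0.0159
gripper_force: 59.1
```

Request:
step_arm(series=[0,0,0,0.003,0,0,0,0,0.003,0,0,0,0,0,0])

```text
time_s: 5.52
position: [0.5528, -0.0778, 0.0962]
eef_rot: [[0.076, 0.997, -0.001], [0.997, -0.076, 0.0], [-0.0, -0.001, -1.0]]
ft_force: [0.1, 0.8, -1.0]
grip_width: 0.0161
gripper_force: 59.1
```

Request:
step_arm(series=[0,0,0,0.001,0,0,0,0,0.001,0,0,0,0,0,0])

```text
time_s: 5.77
position: [0.553, -0.0778, 0.0947]
eef_rot: [[0.076, 0.997, -0.0], [0.997, -0.076, -0.0], [-0.0, -0.0, -1.0]]
ft_force: [0.3, 0.0, -0.8]
grip_width: 0.0159
gripper_force: 59.1
```

Request:
step_arm(series=[0,0,0,0.001,0,0,0,0,0.001,0,0,0,0,0,0])

```text
time_s: 6.02
position: [0.553, -0.0778, 0.0927]
eef_rot: [[0.076, 0.997, -0.0], [0.997, -0.076, -0.0], [-0.0, -0.0, -1.0]]
ft_force: [0.9, -0.5, -1.4]
grip_width: 0.0159
gripper_force: 59.1
```

Request:
step_arm(series=[0,0,0,0.001,0,0,0,0,0.001,0,0,0,0,0,0])

```text
time_s: 6.27
position: [0.5529, -0.0778, 0.0906]
eef_rot: [[0.076, 0.997, -0.0], [0.997, -0.076, -0.0], [-0.0, -0.0, -1.0]]
ft_force: [-0.5, 0.5, -1.6]
grip_width: 0.0162
gripper_force: 59.1
```

Request:
step_arm(series=[0,0,0,0.002,0,0,0,0,0.002,0,0,0,0,0,0])

```text
time_s: 6.52
position: [0.5528, -0.0778, 0.0864]
eef_rot: [[0.076, 0.997, -0.001], [0.997, -0.076, -0.0], [-0.0, -0.001, -1.0]]
ft_force: [-0.9, -0.0, -1.8]
grip_width: 0.0161
gripper_force: 59.1
```

Request:
step_arm(series=[0,-0.001,-0.0005,0,0,0,-0.001,-0.0005,0,0,0,-0.0005,-0.0005,0,0,0,0,0,0,0])

```text
time_s: 6.85
position: [0.5515, -0.0801, 0.0869]
eef_rot: [[0.076, 0.997, 0.001], [0.997, -0.076, 0.0], [0.0, 0.001, -1.0]]
ft_force: [1.4, 2.3, -1.6]
grip_width: 0.016
gripper_force: 59.1
```

Request:
step_arm(series=[0,0,-0.0007,0.001,0,0,0,0,0.002,0,0,0,0,0,0])

```text
time_s: 7.1
position: [0.5508, -0.08, 0.0836]
eef_rot: [[0.076, 0.997, 0.0], [0.997, -0.076, 0.0], [0.0, 0.0, -1.0]]
ft_force: [3.7, 3.4, 0.0]
grip_width: 0.0159
gripper_force: 59.3
```

Request:
step_arm(series=[0,0,0,0.0015,0,0,0,0,0.0015,0,0,0,0,0,0])

```text
time_s: 7.35
position: [0.5507, -0.08, 0.0807]
eef_rot: [[0.076, 0.997, 0.0], [0.997, -0.076, 0.0], [0.0, 0.0, -1.0]]
ft_force: [2.3, 3.6, 2.8]
grip_width: 0.016
gripper_force: 59.6
```

Request:
step_arm(series=[0,0,0,0.0015,0,0,0,0,0.0015,0,0,0,0,0,0])

```text
time_s: 7.6
position: [0.5509, -0.0801, 0.0778]
eef_rot: [[0.076, 0.997, 0.001], [0.997, -0.076, -0.0], [-0.0, 0.001, -1.0]]
ft_force: [3.4, 3.0, 3.3]
grip_width: 0.016
gripper_force: 59.6
```

Request:
step_arm(series=[0,0,0,0.0015,0,0,0,0,0.0015,0,0,0,0,0,0])

```text
time_s: 7.85
position: [0.5509, -0.0802, 0.0748]
eef_rot: [[0.076, 0.997, 0.001], [0.997, -0.076, -0.0], [-0.0, 0.001, -1.0]]
ft_force: [3.7, 3.9, 3.2]
grip_width: 0.0161
gripper_force: 59.7
```

Request:
step_arm(series=[0,0,0,0.0015,0,0,0,0,0.0015,0,0,0,0,0,0])

```text
time_s: 8.1
position: [0.5511, -0.0802, 0.0719]
eef_rot: [[0.076, 0.997, 0.001], [0.997, -0.076, -0.0], [-0.0, 0.001, -1.0]]
ft_force: [4.5, 3.2, 4.2]
grip_width: 0.0158
gripper_force: 59.8
```

Request:
step_arm(series=[0,0,0,0.0015,0,0,0,0,0.0015,0,0,0,0,0,0])

```text
time_s: 8.35
position: [0.551, -0.0801, 0.0686]
eef_rot: [[0.076, 0.997, 0.001], [0.997, -0.076, -0.0], [-0.0, 0.001, -1.0]]
ft_force: [5.3, 3.9, -1.0]
grip_width: 0.0159
gripper_force: 59.3
```

Request:
step_arm(series=[0,0,0,0.0015,0,0,0,0,0.0015,0,0,0,0,0,0])

```text
time_s: 8.6
position: [0.5511, -0.0801, 0.0657]
eef_rot: [[0.076, 0.997, 0.001], [0.997, -0.076, -0.0], [-0.0, 0.001, -1.0]]
ft_force: [5.5, 4.0, 1.6]
grip_width: 0.0161
gripper_force: 59.6
```

Request:
step_arm(series=[0,0,0,0.0015,0,0,0,0,0.0015,0,0,0,0,0,0])

```text
time_s: 8.85
position: [0.5511, -0.0801, 0.0627]
eef_rot: [[0.076, 0.997, 0.001], [0.997, -0.076, -0.0], [-0.0, 0.001, -1.0]]
ft_force: [5.4, 4.0, 2.3]
grip_width: 0.0162
gripper_force: 59.7
```

Request:
step_arm(series=[0,0,0,0.001,0,0,0,0,0,0,0,0,0,0,0])

```text
time_s: 9.1
position: [0.5512, -0.0801, 0.0619]
eef_rot: [[0.076, 0.997, 0.001], [0.997, -0.076, -0.0], [-0.0, 0.001, -1.0]]
ft_force: [5.2, 3.5, 2.4]
grip_width: 0.0161
gripper_force: 59.7
```

Request:
step_arm(series=[0,0,0,0.001,0,0,0,0,0,0,0,0,0,0,0])

```text
time_s: 9.35
position: [0.5514, -0.08, 0.0613]
eef_rot: [[0.076, 0.997, 0.002], [0.997, -0.076, 0.0], [0.0, 0.002, -1.0]]
ft_force: [3.8, 5.8, 10.6]
grip_width: 0.0158
gripper_force: 60.6
```

Request:
step_arm(series=[0,0,0,0.0006,0,0,0,0,0,0,0,0,0,0,0])

```text
time_s: 9.6
position: [0.5515, -0.0799, 0.0612]
eef_rot: [[0.076, 0.997, 0.002], [0.997, -0.076, 0.0], [0.0, 0.002, -1.0]]
ft_force: [1.3, 4.9, 19.9]
grip_width: 0.0159
gripper_force: 61.8
```

Request:
step_arm(series=[0.3,0,0,0,0,0.3,0,0,0,0,0.4,0,0,0,0,0.4,0,0,-0.01,0,0.4,0,0,-0.03,0])

```text
time_s: 10.02
position: [0.5487, -0.0802, 0.0982]
eef_rot: [[0.076, 0.997, -0.006], [0.997, -0.076, 0.0], [-0.0, -0.006, -1.0]]
ft_force: [-0.2, 0.3, -0.5]
grip_width: 0.0342
gripper_force: 0.0
```

Request:
step_arm(series=[0.6,0,0,-0.04,0,0.6,0.01,0,-0.03,0,0.6,0.034,0.0002,0,0,0.6,0.034,0.0002,0,0,0.6,0.034,0.0002,0,0])

```text
time_s: 10.43
position: [0.5597, 0.0325, 0.1714]
eef_rot: [[0.077, 0.997, 0.001], [0.997, -0.077, -0.0], [-0.0, 0.001, -1.0]]
ft_force: [0.0, -0.2, -0.1]
grip_width: 0.0513
gripper_force: 0.0
```

Request:
step_arm(series=[0.6,0.034,0.0002,0,0,0.6,0.034,0.0002,0,0,0.6,0.034,0.0002,0,0,0.6,0.034,0.0002,0,0,0.6,0.022,0,0,0.061])

```text
time_s: 10.85
position: [0.572, 0.1924, 0.1707]
eef_rot: [[0.133, 0.991, -0.0], [0.991, -0.133, 0.001], [0.001, -0.0, -1.0]]
ft_force: [-0.5, 0.9, -0.4]
grip_width: 0.0511
gripper_force: 0.0
```

Request:
step_arm(series=[0.6,0,0,0,0,0.6,0,0,0,0,0.6,0,0,0,0])

```text
time_s: 11.1
position: [0.5725, 0.1878, 0.1706]
eef_rot: [[0.137, 0.991, 0.0], [0.991, -0.137, -0.001], [-0.001, 0.0, -1.0]]
ft_force: [0.8, -0.7, -0.7]
grip_width: 0.0513
gripper_force: 0.0
```

```bash
python3 - <<'E'
from h import *
from station import manip
np.set_printoptions(precision=4,suppress=True)
s=wrist(manip,'w5')
print(s['eef_rot'].T@(np.array([.5736,.1899,.060])-s['position']))
t=np.load('w5.npz')['image'][...,::-1]
c=manip.capture('top')['image'][...,::-1]
o=np.zeros((600,800,3),np.uint8);o[:384,:512]=t
o[:,512:]=0; a=cv2.resize(c[165:225,225:297],None,fx=4,fy=4,interpolation=cv2.INTER_CUBIC);o[:240,512:800]=a
b=cv2.resize(t[130:200,180:330],None,fx=3,fy=3);o[384:594,:450]=b
cv2.imwrite('pics/w5c.png',o)
E
```

```text
[0.5725 0.1878 0.1706] -7.861789365574397 0.051298803053511165 [ 0.7827 -0.6512 -0.7108] [-29.3543  46.5721  17.3626  82.0781 -15.528   53.7227 -15.7461] 11.1
[0.0023 0.0008 0.1106]
```

View pics/w5c.png

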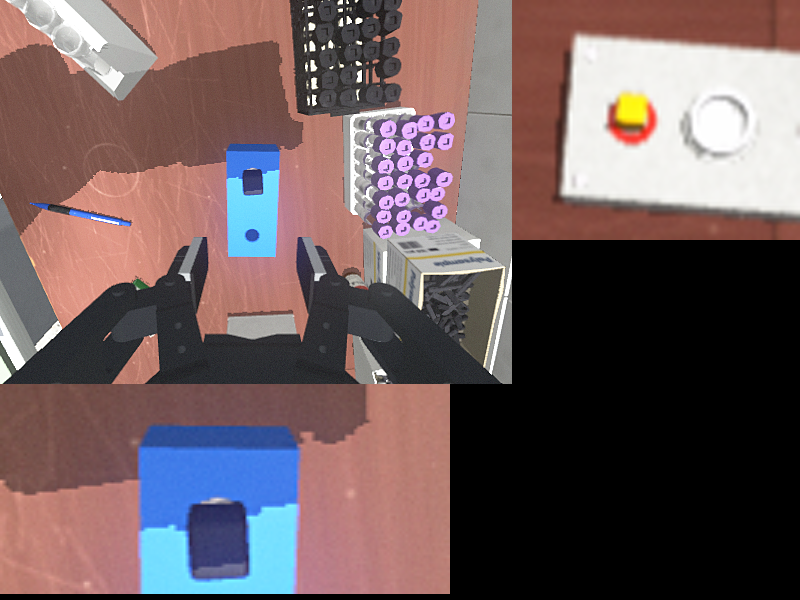

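The drift stands home in the red ring. The black head is still in the stand at about (253,182), as measured earlier. Going down to grasp the bolt.

Request:
step_arm(series=[0.6,0.0022,0.001,0.036,0,0.6,0,0,0.034,0,0.6,0,0,0.025,0,0.6,0,0,0.006,0,0.6,0,0,0,0])

```text
time_s: 11.62
position: [0.5734, 0.1899, 0.0684]
eef_rot: [[0.137, 0.991, -0.002], [0.991, -0.137, -0.001], [-0.001, -0.002, -1.0]]
ft_force: [0.4, -0.3, 0.8]
grip_width: 0.0514
gripper_force: 0.0
```

Request:
step_arm(series=[0.6,0,0,0,0,0.6,0,0,0,0])

```text
time_s: 11.78
position: [0.5747, 0.1909, 0.071]
eef_rot: [[0.137, 0.991, 0.002], [0.991, -0.137, 0.001], [0.001, 0.002, -1.0]]
ft_force: [0.0, 0.5, 0.1]
grip_width: 0.0512
gripper_force: 0.0
```

Request:
step_arm(series=[0.6,-0.001,-0.0008,0.005,0,0.6,0,0,0.004,0,0.6,0,0,0,0,0.6,0,0,0,0])

```text
time_s: 12.12
position: [0.5729, 0.1901, 0.0602]
eef_rot: [[0.137, 0.991, -0.0], [0.991, -0.137, -0.0], [-0.0, -0.0, -1.0]]
ft_force: [-0.4, -0.7, 0.9]
grip_width: 0.0515
gripper_force: 0.0
```

Request:
step_arm(series=[0,0,0,0,0,0,0,0,0,0,0,0,0,0,0,0,0,0,0,0,0,0,0,0,0])

```text
time_s: 12.53
position: [0.5729, 0.1901, 0.0602]
eef_rot: [[0.137, 0.991, 0.0], [0.991, -0.137, -0.0], [-0.0, 0.0, -1.0]]
ft_force: [-0.2, 0.5, -0.2]
grip_width: -0.0
gripper_force: 0.0
```

Request:
step_arm(series=[0,0,0,0,0,0,0,0,0,0])

```text
time_s: 12.7
position: [0.5729, 0.1901, 0.0602]
eef_rot: [[0.137, 0.991, -0.0], [0.991, -0.137, -0.0], [-0.0, -0.0, -1.0]]
ft_force: [-0.1, -0.5, -1.0]
grip_width: -0.0003
gripper_force: 0.0
```

```bash
python3 - <<'E'
from h import *
from station import manip
np.set_printoptions(precision=4,suppress=True)
c=np.load('w5.npz');K,D,T=c['K'],c['D'],c['T']
print(back([(253,182),(253,190)],.084,K,D,T),back([(252,236)],.052,K,D,T))
s=wrist(manip,'w6');t=np.load('w6.npz')['image'][...,::-1]
o=np.zeros((600,800,3),np.uint8)
o[:600,:480]=cv2.resize(t[100:300,176:336],None,fx=3,fy=3,interpolation=cv2.INTER_CUBIC)
a=manip.capture('top')['image'][...,::-1]
o[:200,480:800]=cv2.resize(a[170:210,125:189],None,fx=5,fy=5,interpolation=cv2.INTER_CUBIC)
a=manip.capture('scene')['image'][...,::-1]
o[200:600,480:800]=cv2.resize(a[95:175,190:254],None,fx=5,fy=5,interpolation=cv2.INTER_CUBIC)
cv2.imwrite('pics/w6c.png',o)
E
```

```text
[[0.5748 0.1944 0.084 ]
 [0.5737 0.1863 0.084 ]] [[0.5636 0.1203 0.052 ]]
[0.5729 0.1901 0.0602] -7.849400299462013 -0.00031935094255906794 [-0.0741 -0.4866 -1.0328] [-28.1041  54.9484  14.166   87.5093 -18.2218  39.8256 -13.5158] 12.7
```

View pics/w6c.png

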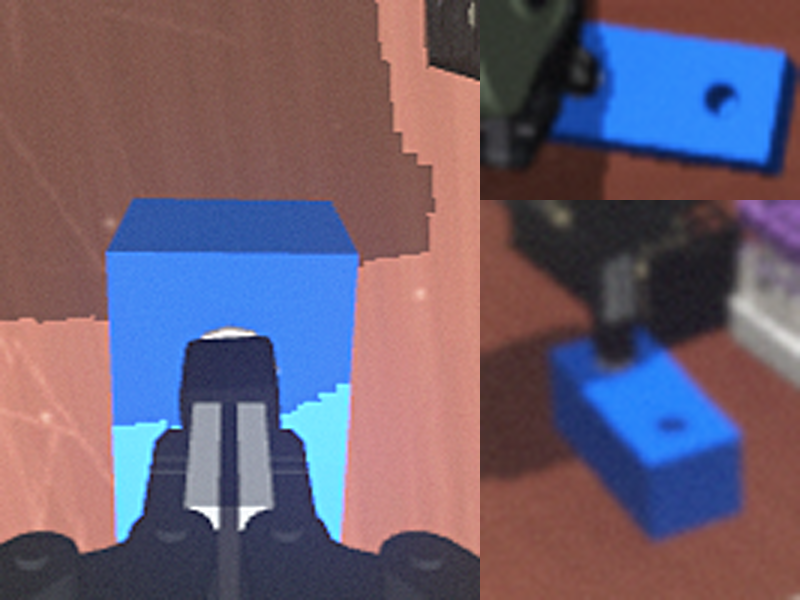

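```bash
python3 - <<'E'
from h import *
np.set_printoptions(precision=1,suppress=True)
c=np.load('w6.npz');K,D,T=c['K'],c['D'],c['T'];Ti=np.linalg.inv(T)
def pj(P):
    P=np.array(P);Q=P@Ti[:3,:3].T+Ti[:3,3]
    return (cv2.projectPoints(Q,np.zeros(3),np.zeros(3),K,D)[0].reshape(-1,2)-[176,100]+1/3)*3
a=np.radians(-8);R=np.array([[np.cos(a),-np.sin(a)],[np.sin(a),np.cos(a)]])
b=np.array([.5736,.1899])
for z in (.055,.084):print('head',z,pj([[*(b+R@[u,v]),z] for u,v in((-.01,.01),(.01,.01),(.01,-.01),(-.01,-.01))]).tolist())
print('TCP',pj([[.5729,.1901,.0602]]),'pinch',pj([[.5729,.1901,.0789]]))
print('stand +y top',pj([[*(np.array([.5688,.156])+R@[u,.063]),.052] for u in(-.028,.028)]))
t=c['image'][100:300,176:336].astype(int)
for r in range(105,175,4):print(100+r-100,r*3,t[r,76],t[r,66],t[r,86])
E
```

```text
head 0.055 [[186.4957339276925, 336.0182858072692], [274.7705659008514, 336.22673552435424], [273.01375204122377, 415.1338364957547], [187.68456931323556, 414.939484545706]]
head 0.084 [[179.22985482261376, 393.97865839686375], [282.71543835457044, 394.21643863804286], [280.34895329265305, 483.89637515978006], [180.90721803939414, 483.6774445509408]]
TCP [[227.3 385.9]] pinch [[227.2 426.7]]
stand +y top [[105.  252.7]
 [356.4 253.3]]
105 315 [ 72 137 246] [ 66 135 245] [ 72 139 246]
109 327 [167 160 158] [ 69 136 245] [ 65 136 246]
113 339 [22 29 65] [40 36 53] [37 41 73]
117 351 [45 49 81] [48 54 83] [42 45 81]
121 363 [41 47 80] [53 57 88] [52 53 89]
125 375 [47 53 86] [43 43 77] [46 53 85]
129 387 [53 55 89] [49 51 85] [55 58 92]
133 399 [62 68 93] [61 64 92] [58 65 93]
137 411 [47 50 86] [157 162 173] [153 157 172]
141 423 [46 54 86] [152 154 171] [155 161 178]
145 435 [52 55 90] [157 160 172] [154 160 175]
149 447 [50 57 87] [153 158 172] [155 163 177]
153 459 [53 58 91] [156 161 175] [153 158 172]
157 471 [52 56 88] [154 160 173] [157 161 174]
161 483 [53 58 90] [154 158 169] [155 161 175]
165 495 [51 49 85] [152 158 171] [155 160 172]
169 507 [ 82  82 104] [255 255 255] [255 255 255]
173 519 [72 73 94] [54 56 84] [50 55 83]
```

The picture shows the bolt unmoved and still standing, with the shut fingers just above its head. The pads sit higher relative to the TCP than I assumed. I'll open, go about 14 mm lower while watching the force, and close again.

Request:
step_arm(series=[0.6,0,0,0,0,0.6,0,0,0,0,0.6,0,0,0,0,0.6,0,0,0.004,0,0.6,0,0,0.004,0])

```text
time_s: 13.27
position: [0.5729, 0.1902, 0.0519]
eef_rot: [[0.137, 0.991, 0.0], [0.991, -0.137, 0.0], [0.0, 0.0, -1.0]]
ft_force: [0.3, 1.1, -0.5]
grip_width: 0.0507
gripper_force: 0.0
```

Request:
step_arm(series=[0.6,0,0,0.003,0,0.6,0,0,0.003,0,0.6,0,0,0,0,0.6,0,0,0,0])

```text
time_s: 13.6
position: [0.5728, 0.19, 0.046]
eef_rot: [[0.137, 0.991, -0.0], [0.991, -0.137, -0.0], [-0.0, -0.0, -1.0]]
ft_force: [-0.4, 0.6, -0.9]
grip_width: 0.051
gripper_force: 0.0
```

Request:
step_arm(series=[0,0,0,0,0,0,0,0,0,0,0,0,0,0,0,0,0,0,0,0,0,0,0,0,0])

```text
time_s: 14.02
position: [0.573, 0.1901, 0.0465]
eef_rot: [[0.137, 0.991, 0.0], [0.991, -0.137, 0.0], [0.0, 0.0, -1.0]]
ft_force: [-0.9, 0.4, 6.4]
grip_width: 0.0185
gripper_force: 58.8
```

Request:
step_arm(series=[0,0,0,0,0,0,0,0,0,0])

```text
time_s: 14.18
position: [0.573, 0.1901, 0.0465]
eef_rot: [[0.137, 0.991, 0.0], [0.991, -0.137, 0.0], [0.0, 0.0, -1.0]]
ft_force: [-1.9, -0.9, 5.3]
grip_width: 0.0184
gripper_force: 58.8
```

Request:
step_arm(series=[0,0,0,-0.01,0,0,0,0,-0.03,0,0,0,0,-0.04,0,0,0,0,-0.04,0,0,0,0,0,-0.06])

```text
time_s: 14.6
position: [0.5754, 0.1905, 0.1738]
eef_rot: [[0.078, 0.997, 0.009], [0.997, -0.078, 0.002], [0.003, 0.009, -1.0]]
ft_force: [2.1, 0.7, 0.9]
grip_width: 0.0183
gripper_force: 59.0
```

Request:
step_arm(series=[0,-0.03,0,0,0,0,-0.038,0,0,0,0,-0.038,0,0,0,0,-0.038,0,0,0,0,-0.038,0,0,0])

```text
time_s: 15.02
position: [0.5584, 0.007, 0.1669]
eef_rot: [[0.077, 0.997, 0.0], [0.997, -0.077, -0.0], [-0.0, 0.0, -1.0]]
ft_force: [1.0, -0.8, -0.6]
grip_width: 0.0182
gripper_force: 59.0
```

Request:
step_arm(series=[0,-0.038,0,0,0,0,-0.038,0,0,0,0,-0.038,0,0,0,0,-0.038,0,0,0,0,-0.038,0,0,0])

```text
time_s: 15.43
position: [0.5438, -0.1827, 0.167]
eef_rot: [[0.077, 0.997, 0.0], [0.997, -0.077, -0.0], [-0.0, 0.0, -1.0]]
ft_force: [0.7, -0.7, -0.1]
grip_width: 0.0184
gripper_force: 59.0
```

Request:
step_arm(series=[0,-0.01,0,0,0,0,0,0,0,0,0,0,0,0,0,0,0,0,0,0])

```text
time_s: 15.77
position: [0.5437, -0.1897, 0.1665]
eef_rot: [[0.076, 0.997, 0.0], [0.997, -0.076, 0.0], [0.0, 0.0, -1.0]]
ft_force: [0.3, 0.1, -1.2]
grip_width: 0.0187
gripper_force: 59.0
```

```bash
python3 - <<'E'
from h import *
from station import manip
np.set_printoptions(precision=4,suppress=True)
s=wrist(manip,'w7')
print(s['eef_rot'].T@(np.array([.5423,-.1912,.080])-s['position']))
E
```

```text
[ 0.5437 -0.1897  0.1665] -4.355084206874902 0.0187008939729769 [ 0.2592  0.102  -1.194 ] [ 10.3758  43.9478  11.3981  88.2779 -10.5342  48.8256  21.2588] 15.7667
[-0.0017 -0.0013  0.0865]
```

Request:
step_arm(series=[0,-0.0017,-0.0013,0.03,0,0,0,0,0.03,0,0,0,0,0.02,0,0,0,0,0.006,0,0,0,0,0,0])

```text
time_s: 16.23
position: [0.5418, -0.1914, 0.0794]
eef_rot: [[0.076, 0.997, -0.002], [0.997, -0.076, 0.001], [0.0, -0.002, -1.0]]
ft_force: [0.7, 0.7, -0.5]
grip_width: 0.0179
gripper_force: 59.0
```

Request:
step_arm(series=[0,0,0,0,0,0,0,0,0,0,0,0,0,0,0])

```text
time_s: 16.48
position: [0.5427, -0.1924, 0.0815]
eef_rot: [[0.077, 0.997, 0.002], [0.997, -0.077, -0.001], [-0.001, 0.002, -1.0]]
ft_force: [-1.1, 0.4, -1.7]
grip_width: 0.0186
gripper_force: 59.0
```

Request:
step_arm(series=[0,0.0008,-0.0003,0.003,0,0,0,0,0.003,0,0,0,0,0.003,0,0,0,0,0,0,0,0,0,0,0])

```text
time_s: 16.9
position: [0.5417, -0.1916, 0.071]
eef_rot: [[0.077, 0.997, -0.0], [0.997, -0.077, -0.0], [-0.0, -0.0, -1.0]]
ft_force: [-0.7, 0.2, -0.1]
grip_width: 0.0182
gripper_force: 59.0
```

Request:
step_arm(series=[0,0,0,0.002,0,0,0,0,0.002,0,0,0,0,0,0])

```text
time_s: 17.15
position: [0.5417, -0.1915, 0.0669]
eef_rot: [[0.077, 0.997, -0.0], [0.997, -0.077, 0.0], [-0.0, -0.0, -1.0]]
ft_force: [-0.2, 0.5, -0.5]
grip_width: 0.0184
gripper_force: 59.0
```

Request:
step_arm(series=[0,0,0,0.001,0,0,0,0,0.0015,0,0,0,0,0,0])

```text
time_s: 17.4
position: [0.5418, -0.1915, 0.0645]
eef_rot: [[0.077, 0.997, -0.0], [0.997, -0.077, -0.0], [-0.0, -0.0, -1.0]]
ft_force: [0.3, 0.9, -1.3]
grip_width: 0.0187
gripper_force: 59.0
```

Request:
step_arm(series=[0,0,0.0005,0.0015,0,0,0,0,0.0015,0,0,0,0,0,0])

```text
time_s: 17.65
position: [0.5422, -0.1915, 0.0614]
eef_rot: [[0.077, 0.997, -0.0], [0.997, -0.077, 0.0], [0.0, -0.0, -1.0]]
ft_force: [-0.2, 0.8, -1.0]
grip_width: 0.0186
gripper_force: 59.0
```

Request:
step_arm(series=[0,0,0,0.001,0,0,0,0,0.001,0,0,0,0,0,0])

```text
time_s: 17.9
position: [0.5422, -0.1916, 0.0596]
eef_rot: [[0.077, 0.997, -0.0], [0.997, -0.077, -0.0], [-0.0, -0.0, -1.0]]
ft_force: [-0.5, -0.4, -0.7]
grip_width: 0.0185
gripper_force: 59.0
```

Request:
step_arm(series=[0,0,0,0.001,0,0,0,0,0.001,0,0,0,0,0,0])

```text
time_s: 18.15
position: [0.5422, -0.1916, 0.0575]
eef_rot: [[0.077, 0.997, -0.0], [0.997, -0.077, -0.0], [-0.0, -0.0, -1.0]]
ft_force: [-0.3, -0.2, -1.3]
grip_width: 0.0181
gripper_force: 59.0
```

In the plate hole with no force. Continuing.

Request:
step_arm(series=[0,0,0,0.0015,0,0,0,0,0.0015,0,0,0,0,0,0])

```text
time_s: 18.4
position: [0.5423, -0.1915, 0.0545]
eef_rot: [[0.077, 0.997, -0.0], [0.997, -0.077, -0.0], [-0.0, -0.0, -1.0]]
ft_force: [0.8, 0.1, -1.3]
grip_width: 0.0184
gripper_force: 59.0
```

Request:
step_arm(series=[0,0,0,0.0015,0,0,0,0,0.0015,0,0,0,0,0,0])

```text
time_s: 18.65
position: [0.5423, -0.1915, 0.0515]
eef_rot: [[0.077, 0.997, -0.0], [0.997, -0.077, 0.0], [0.0, -0.0, -1.0]]
ft_force: [1.9, 0.6, -1.0]
grip_width: 0.0184
gripper_force: 59.0
```

Request:
step_arm(series=[0,0,0,0.0015,0,0,0,0,0.0015,0,0,0,0,0,0])

```text
time_s: 18.9
position: [0.5423, -0.1915, 0.0485]
eef_rot: [[0.077, 0.997, -0.0], [0.997, -0.077, -0.0], [-0.0, -0.0, -1.0]]
ft_force: [2.0, 0.7, -0.3]
grip_width: 0.0186
gripper_force: 59.0
```

Request:
step_arm(series=[0,0,0,0.0015,0,0,0,0,0.001,0,0,0,0,0,0])

```text
time_s: 19.15
position: [0.5423, -0.1916, 0.046]
eef_rot: [[0.077, 0.997, -0.0], [0.997, -0.077, -0.0], [-0.0, -0.0, -1.0]]
ft_force: [1.5, 0.7, -0.7]
grip_width: 0.0185
gripper_force: 59.0
```

Request:
step_arm(series=[0,0,0,0.001,0,0,0,0,0,0,0,0,0,0,0])

```text
time_s: 19.4
position: [0.5423, -0.1916, 0.0452]
eef_rot: [[0.077, 0.997, -0.0], [0.997, -0.077, -0.0], [-0.0, -0.0, -1.0]]
ft_force: [2.1, 1.2, -1.0]
grip_width: 0.0184
gripper_force: 59.0
```

Request:
step_arm(series=[0,0,0,0.0007,0,0,0,0,0,0,0,0,0,0,0])

```text
time_s: 19.65
position: [0.5424, -0.1916, 0.0446]
eef_rot: [[0.077, 0.997, 0.0], [0.997, -0.077, -0.0], [-0.0, 0.0, -1.0]]
ft_force: [1.1, 0.9, 0.8]
grip_width: 0.0181
gripper_force: 59.2
```

Request:
step_arm(series=[0,0,0,0.0008,0,0,0,0,0,0,0,0,0,0,0])

```text
time_s: 19.9
position: [0.5425, -0.1916, 0.0444]
eef_rot: [[0.077, 0.997, 0.001], [0.997, -0.077, -0.0], [-0.0, 0.001, -1.0]]
ft_force: [-0.8, 2.7, 16.2]
grip_width: 0.0181
gripper_force: 61.0
```

Request:
step_arm(series=[0,0,0,0.0004,0,0,0,0,0,0,0,0,0,0,0])

```text
time_s: 20.15
position: [0.5425, -0.1917, 0.0444]
eef_rot: [[0.077, 0.997, 0.001], [0.997, -0.077, -0.0], [-0.0, 0.001, -1.0]]
ft_force: [-3.9, 3.3, 22.8]
grip_width: 0.0186
gripper_force: 61.9
```

Seated on a hard stop at 23 N. Release and back off.

Request:
step_arm(series=[0.3,0,0,0,0,0.35,0,0,0,0,0.4,0,0,0,0,0.4,0,0,-0.01,0,0.4,0,0,-0.03,0])

```text
time_s: 20.57
position: [0.5406, -0.191, 0.0813]
eef_rot: [[0.077, 0.997, -0.005], [0.997, -0.077, 0.002], [0.001, -0.005, -1.0]]
ft_force: [1.3, -0.4, -1.0]
grip_width: 0.0345
gripper_force: 0.0
```

Request:
step_arm(series=[0.4,0,0,-0.04,0,0.4,0,0,-0.04,0,0.4,0,0,-0.02,0,0.4,-0.02,0,0,0,0.4,0,0,0,0])

```text
time_s: 20.98
position: [0.5404, -0.2147, 0.1853]
eef_rot: [[0.079, 0.997, 0.002], [0.997, -0.079, -0.003], [-0.003, 0.002, -1.0]]
ft_force: [-1.0, -2.3, -0.9]
grip_width: 0.0344
gripper_force: 0.0
```

```bash
python3 - <<'E'
from h import *
from station import manip
np.set_printoptions(precision=4,suppress=True)
s=wrist(manip,'w8')
c=np.load('w8.npz');Ti=np.linalg.inv(c['T']);im=c['image']
P=np.array([[.5425,-.1915,.082],[.5425,-.1915,.087],[.551,-.082,.095],[.551,-.082,.1]])
Q=P@Ti[:3,:3].T+Ti[:3,3];px=cv2.projectPoints(Q,np.zeros(3),np.zeros(3),c['K'],c['D'])[0].reshape(-1,2);print(px)
for name,m in [('black',im.max(2)<75),('yellow',(im[...,0]>90)&(im[...,2]<0.5*im[...,0])&(im[...,1]>.55*im[...,0]))]:
    for x,y in px[[0,2]]:
        x,y=int(x),int(y);w=m[max(y-22,0):y+22,x-20:x+20];v,u=np.nonzero(w)
        if len(u)>20: print(name,(x,y),'n',len(u),'cols',u.min()+x-20,u.max()+x-20,'rows',v.min()+max(y-22,0),v.max()+max(y-22,0))
E
```

```text
[ 0.5404 -0.2147  0.1853] -4.549831244917747 0.034425548876714764 [-1.0393 -2.3154 -0.89  ] [ 12.6215  43.0402  11.8029  85.8435 -10.0641  51.9978  22.9688] 20.9833
[[251.5784 161.2857]
 [251.5837 162.3772]
 [251.2826  34.8693]
 [251.2828  33.5129]]
black (251, 161) n 428 cols 243 261 rows 147 169
yellow (251, 34) n 531 cols 241 262 rows 24 52
```

Request:
step_arm(series=[0.4,0,0,0,0,0.4,0,0,0,0,0.4,0,0,0,0])

```text
time_s: 21.28
position: [0.5408, -0.2109, 0.1831]
eef_rot: [[0.076, 0.997, -0.001], [0.997, -0.076, 0.0], [0.0, -0.001, -1.0]]
ft_force: [0.1, -0.2, -0.3]
grip_width: 0.0345
gripper_force: 0.0
```

```bash
python3 -c "
from station import manip
print(manip.finish_job())"
```

```text
the job is handed in; nothing more can be done
None
```

The nut plate is back in line, the drift and then the bolt were pressed home to firm stops at about 20 N and 23 N, and the job was handed in at 21 s with the gripper clear; I saw no contact with the other items, though I did not check their positions at the end.

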